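Hook a kiln prop out of the plaster stand

ROBOT

A 6-joint arm with a two-finger parallel gripper is mounted at the origin on the work surface. World frame = base frame: x ahead of the robot, y to its left, z up, the work surface at z = 0. Lengths are in mm, angles in degrees, forces in N, time in s.
With the tool pointing down it reaches from about 400 to 825 mm from the base axis. Payload 7 kg.
Tool frame: the origin (TCP) lies at the very end of the fingers, on their centre line; the grasp point (between the pads) lies behind it (bot.hold_point_z is the z of the grasp point in the tool frame, in mm); z points along the fingers, y is the line along which they close (so a half turn about z gives the same grasp; the last joint's range is limited). The gripper opens to 85 mm and grips with 20 to 120 N. Pads are 22 mm wide; open, the fingers measure 114 mm over their backs; the gripper's body (76 mm by 85 mm) begins 54 mm behind the grasp point. The pads swing forward as they close: fully open they stand 13 mm farther back than shut.
Start: joints at [-49.498, 20.546, 0.682, 0, -70.136, -16.507], TCP at [274.47, -616.653, 231.302] pointing down, gripper open.
Joint ranges: [-176.03, 176.03], [-82.01, 121.73], [-58.28, 71.71], [-173.87, 95.51], [-174.79, -0.11], [-173.66, 173.66]. Speed limits (degrees/s): [136.94, 136.94, 172.46, 180, 180, 180].

INTERFACE

Orientations are given as [roll, pitch, yaw] about the fixed x, y, z axes, in that order (R = Rz(yaw) Ry(pitch) Rx(roll)).
In Python, from plant import bot, viewer gives the robot as it stands. The module is installed in compiled form; this text tells all that it offers.
- The arm moves only by the tool apply_moves, never from a script. Its argument "motion" is text: rows parted by semicolons, each of 5 numbers parted by spaces: the shift along the tool's x, y, z in cm, then the turn about the tool's z in degrees, then the opening, from -1 (shut) to 1 (fully open). A call has 1 to 8 rows; each row is the pose to reach, as a shift and turn from the pose commanded when the call began, along the tool's axes at that moment; what a row does not reach only later rows make up. A row lasts 1/10 s, in which the tool goes at most 50 mm and 8.59 degrees, less where a joint would pass 70% of its speed; a pose out of reach is approached as far as the arm can. A call with a gripper value outside its range is refused whole. The fingers move at their own pace and stop on an object; the grip force is fixed at half the most. Time passes only in rows, so rows that repeat a pose let the fingers close. It gives the time, the measured TCP pose, the force, the opening and the grip force at its end, in the units of the state.
- bot.read_state(): the state, without advancing time (a new reading comes with each control period).
- viewer.capture(name): name is "side" or "top"; returns a dict with "pixels" (400x640x3 uint8, red, green, blue), "range_z" (400x640 float32, mm along the optical axis (not along the pixel's ray), 0 where there is no reading), "K" (3x3 intrinsics, pixels), "camera_from_world" (4x4, takes a point from world to camera coordinates). Camera axes: x right, y down, z forward; pixel columns grow to the right and rows downward; lengths in mm; the calibration is good to about 2 mm. A picture is of the moment at which its call begins.
- bot.close_job(): hands the job in; it is judged then, once.
The state is a dict: "time_s": time; "qpos": joint angles; "joint_vel": joint speeds; "effort": joint torques, N m; "position": TCP position; "orientation": TCP orientation; "contact_force": force on the tool from outside, world axes, zero at the start; "ft_torque": the same for the moment, N m; "width": finger opening in mm; "finger_force": force on a finger pad.
Only numpy, scipy, OpenCV 4.12 (cv2) and the standard library are available. Lean on these libraries where they do the work, as an engineer would, in place of code of your own. Each camera call takes 0.05 s, during which the arm holds its last target. There are 200 camera calls.

TASK

The square kiln prop has slipped into one of the two narrow slots of the plaster stand. Take the hooked pick from its rest, reach its hook into the slot behind the prop and drag the prop all the way out of the slot's open front end, so that it lies on the table just in front of the stand, without touching the prop with the gripper; then lay the pick back on its rest as it was. Leave the round stamp in the other slot where it is.

Things in the scene. Friction and masses are not known exactly. Their poses are not given: they have to be found in the camera images.
- pick_grip (a point): Hooked pick: level wooden handle, 20 mm square, from 75 mm behind to 50 mm ahead of this grip point; x along it to the hook. 8 mm steel leg hangs 75 mm ahead, tip 80 mm below the point. It lies (point 100 mm up) across a fixed rest: two flat-topped walls 90 mm high, 80 mm wide, 10 mm thick, 55 mm behind and 40 mm ahead of the point, 8 mm lips at their ends. Grip between them; put it back there.
- prop_center (a point): Kiln prop: plain fireclay bar, 50 x 22 x 22 mm, about 50 g, lying on the table at the bottom of one of the stand's slots, lengthwise along it, 45 to 70 mm in from the slot's open front end. This point is its centre; x is along its length, z up.
- stand: Fixed stand: three white plaster blocks 160 mm long (x), 45 wide, 45 high, with a wooden rail 55 mm high behind. Origin on the table under the middle block's centre; x runs along the slots from front (robot side) to back, z up. Two slots, middles at y = +37.5 and -37.5 mm, 30 mm wide, open above and at the front (x = -80 mm), closed at the back (x = +80 mm). The table is their floor.
- stamp_center (a point): Round wooden stamp, a bystander standing in the slot without the prop: disc 24 mm across, 22 mm high, with a 16 mm thick stub on top, 34 mm high in all. This point is its centre, half-way up.

How it is judged:
By the outcome, as a careful person would: the job done as asked, in the order asked, and still so for the second after the job is handed in, with the robot touching nothing.
It also fails if it takes over 48 s, if anything falls off the work surface, if the arm or the gripper's body presses on something with over 40 N, if the wrist force passes 120 N, or if a joint passes its speed limit or range.

## Working session

There is one attempt and no reset: what is moved stays moved. The work goes in short steps, Python scripts to look and compute and a tool call to move; the robot and the scene stay as the last step left them, time stands still between calls to the robot, and variables do not carry over. Pictures are saved under pics/ and viewed, at most 10 in all, crops included, and the job is handed in when it is done.

Besides the shell and the picture viewer there is one more tool, called after "Emit:" by a JSON object that holds its "name" and its "arguments". apply_moves: Moves the arm, as the interface text tells. Its arguments: {"type":"object","properties":{"motion":{"type":"string"}},"required":["motion"]}

```bash
mkdir -p pics; cat > h.py <<'E'
import numpy as np, cv2
from plant import bot, viewer
def cap(n,save=None):
    c=viewer.capture(n)
    if save: cv2.imwrite('pics/'+save,c['pixels'][:,:,::-1])
    K=c['K'];z=c['range_z'].astype(float);v,u=np.mgrid[:400,:640]
    P=np.stack([(u-K[0,2])/K[0,0]*z,(v-K[1,2])/K[1,1]*z,z],-1)
    T=np.linalg.inv(c['camera_from_world'])
    W=P@T[:3,:3].T+T[:3,3]; W[z==0]=np.nan
    return c,W
E
python3 - <<'E'
from h import *
np.set_printoptions(suppress=True,precision=1)
for n in('top','side'):
    c,W=cap(n,n+'0.png'); np.save(n+'0.npy',W); print(c['K'],np.linalg.inv(c['camera_from_world']))
print(bot.read_state(),bot.hold_point_z)
E
```

```text
[[403.9   0.  325.5]
 [  0.  403.9 203.9]
 [  0.    0.    1. ]] [[  0.   -1.    0.1 488.4]
 [ -1.   -0.    0.  -52.4]
 [ -0.   -0.1  -1.  784.5]
 [  0.    0.    0.    1. ]]
[[504.1   0.  320.3]
 [  0.  504.1 200.1]
 [  0.    0.    1. ]] [[ -0.9  -0.2   0.3 271. ]
 [ -0.3   0.5  -0.8 834.3]
 [ -0.   -0.8  -0.6 755.3]
 [  0.    0.    0.    1. ]]
{'time_s': 0.1, 'qpos': array([-49.5,  20.6,   0.6,  -0. , -70.1, -16.5]), 'joint_vel': array([-0.1, -0.1,  0.1,  0. ,  0. , -0. ]), 'effort': array([ -0. , -58.5,  29.4,   7. ,  -0. ,  -0. ]), 'position': array([ 274.3, -616.3,  230.5]), 'orientation': array([ 179.9,   -0. , -156. ]), 'contact_force': array([-0.1, -0.7,  0.3]), 'ft_torque': array([ 0.,  0., -0.]), 'finger_force': 0.0, 'width': 85.79019074035249} -18.700000000000003
```

View pics/top0.png

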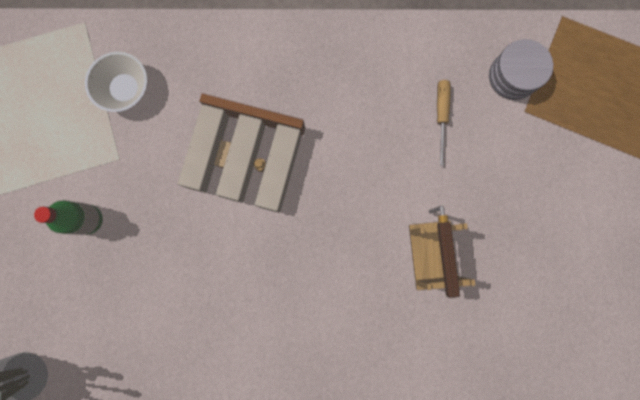

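View pics/side0.png

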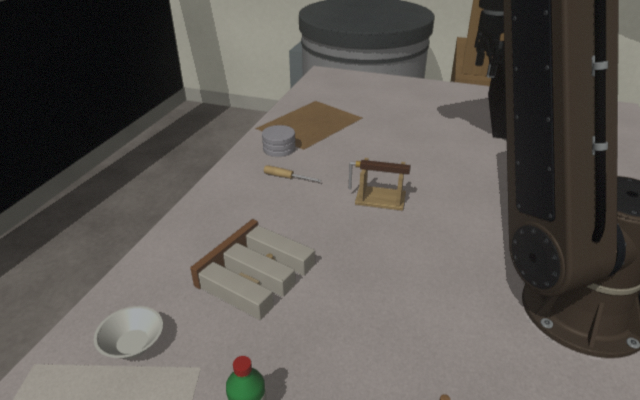

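The top picture shows the stand around (240,155), with the prop in its left slot at (225,153) and the stamp in the right slot at (260,165). The pick lies on its rest with the handle from (445,225) to (453,295) and the hook at (442,211), towards the back.

```bash
cat > m.py <<'E'
from h import *
np.set_printoptions(suppress=True,precision=1)
def rect(p):
    (c,s,a)=cv2.minAreaRect(p[:,:2].astype(np.float32)); return np.array(c),np.array(s),a
def box(W,u0,u1,v0,v1,z0,z1):
    m=np.zeros(W.shape[:2],bool); m[v0:v1,u0:u1]=1
    return m&(W[...,2]>z0)&(W[...,2]<z1)
if __name__=='__main__':
    W=np.load('top0.npy')
    print('table z',np.nanmedian(W[300:350,200:350,2]))
    m=box(W,170,310,100,215,38,49.5); n,l,st,ct=cv2.connectedComponentsWithStats(m.astype(np.uint8))
    for i in range(1,n):
        if st[i,4]>60: p=W[l==i]; print('block',st[i,4],*rect(p),p.mean(0))
    p=W[m]; print('stand',*rect(p))
    p=W[box(W,170,310,85,135,51,62)]; print('rail',*rect(p))
    p=W[box(W,400,480,200,305,102,118)]; print('handle',len(p),*rect(p),p.mean(0)); print(cv2.fitLine(p[:,:2].astype(np.float32),cv2.DIST_HUBER,0,.01,.01).ravel())
    print('rest',*[a for a in rect(W[box(W,400,480,215,305,82,101)])])
    for nm,b in(('prop',(217,233,135,172)),('stamp',(252,268,152,176))):
        q=W[box(W,*b,14,37)]; print(nm,len(q),*rect(q),q.mean(0))
    c=cv2.imread('pics/top0.png')
    a=cv2.resize(c[85:225,165:325],None,fx=3.5,fy=3.5,interpolation=2);b=cv2.resize(c[195:305,395:485],None,fx=4.45,fy=4.45,interpolation=2)[:490]
    b=b[:a.shape[0]];a=a[:b.shape[0]];im=np.hstack([a,b])[:, :];f=min(1,800/im.shape[1]);cv2.imwrite('pics/crop0.png',cv2.resize(im,None,fx=f,fy=f))
E
python3 m.py
```

```text
table z -0.2972662226790135
block 6248 [657.9 115.4] [199.2 172.7] 76.03300476074219 [653.5 116.7  44.4]
stand [657.9 115.4] [199.2 172.7] 76.03300476074219
rail [739.1  95.4] [200.3  18.8] 75.319580078125
handle 1058 [ 481.5 -249.9] [153.   20.9] 6.109695911407471 [ 473.4 -249.8  108.2]
[   1.     0.1  476.1 -249.4]
rest [ 473.1 -251.1] [134.   80.4] 5.971298694610596
prop 288 [669.5 156. ] [24.  59.5] 76.41328430175781 [668.2 155.6  21.8]
stamp 149 [647.3  86.8] [34.7 23.3] 45.35953903198242 [644.9  83.9  26.2]
```

View pics/crop0.png

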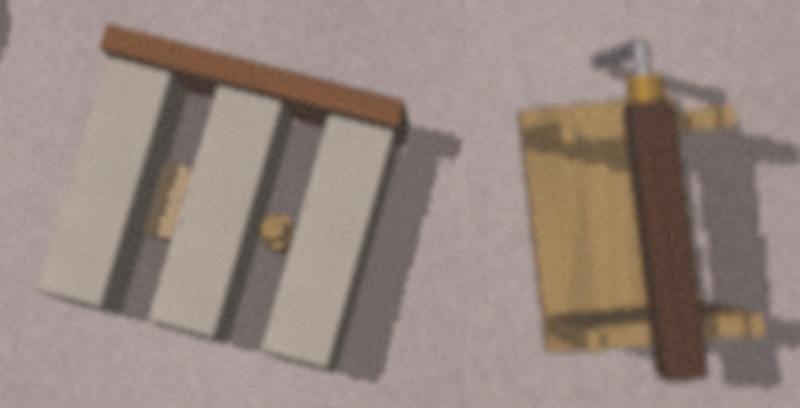

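The crop confirms the layout: the prop is in the left (+y) slot, in its middle to front part. Next I'll refine the poses by fitting templates.

```bash
cat > fit.py <<'E'
from h import *
from scipy.optimize import minimize
np.set_printoptions(suppress=True,precision=1)
def rast(c,polys,z,p,S=4):
    m=np.zeros((400*S,640*S),np.uint8); a=np.radians(p[2]); R=np.array([[np.cos(a),-np.sin(a)],[np.sin(a),np.cos(a)]])
    for q in polys:
        w=np.c_[np.array(q)@R.T+p[:2],np.full(len(q),z)]
        k=(w@c['camera_from_world'][:3,:3].T+c['camera_from_world'][:3,3])@c['K'].T
        k=(k[:,:2]/k[:,2:]+.5)*S
        cv2.fillPoly(m,[np.round(k*16).astype(np.int32)],1,shift=4)
    return cv2.resize(m.astype(np.float32),(640,400),interpolation=cv2.INTER_AREA)
def fit(c,mask,polys,z,p0):
    f=lambda p:-(np.minimum(mask,r:=rast(c,polys,z,p)).sum()/np.maximum(mask,r).sum())
    s=np.array([p0]+[np.array(p0)+d for d in np.diag([6.,6,3])])
    r=minimize(f,p0,method='Nelder-Mead',options=dict(initial_simplex=s,xatol=.05,fatol=1e-5)); return r.x,-r.fun
def rc(x0,x1,y0,y1): return [(x0,y0),(x1,y0),(x1,y1),(x0,y1)]
BL=[rc(-80,80,y-22.5,y+22.5) for y in(-75,0,75)]
def roi(m,u0,u1,v0,v1):
    o=np.zeros((400,640),np.float32); o[v0:v1,u0:u1]=m[v0:v1,u0:u1]; return o
def local(W,p):
    a=np.radians(p[2]); d=W[...,:2]-p[:2]; return d@np.array([[np.cos(a),-np.sin(a)],[np.sin(a),np.cos(a)]])
E
python3 - <<'E'
from fit import *
c,W=cap('top'); I=c['pixels'].astype(int)
hsv=cv2.cvtColor(c['pixels'],cv2.COLOR_RGB2HSV).astype(int)
for n,(u,v) in dict(block=(240,157),table=(350,150),prop=(225,153),stamp=(260,163),slot=(218,175),handle=(448,255),plate=(428,255)).items(): print(n,I[v,u],hsv[v,u])
m=roi((W[...,2]>40)&(hsv[...,1]<50)&(hsv[...,2]>125),170,310,95,220); print(m.sum())
ps,s=fit(c,m,BL,45,[655,113,-14.3]); print('stand',ps,s)
m=roi((W[...,2]>98)&(I.sum(2)<260),400,480,200,305); print(m.sum())
ph,s=fit(c,m,[rc(-75,50,-10,10)],110,[479,-250,6]); print('handle',ph,s)
L=local(W,ps)
inslot=(abs(L[...,1]-37.5)<15)&(abs(L[...,0])<75)
q=L[inslot&(W[...,2]>18)&(W[...,2]<26)]; print('prop x,y pct',np.percentile(q[:,0],[2,10,50,90,98]),np.percentile(q[:,1],[2,10,50,90,98]),len(q))
m=inslot&(hsv[...,1]>70); q=L[m]; print('color',m.sum(),np.percentile(q[:,0],[2,10,50,90,98]))
inslot=(abs(L[...,1]+37.5)<15)&(abs(L[...,0])<75)&(W[...,2]>26); q=L[inslot];print('stamp',np.median(q,0),len(q))
# leg in both views
Lh=local(W,ph); k=(abs(Lh[...,1])<20)&(Lh[...,0]>55)&(Lh[...,0]<100)&(W[...,2]>60); print('leg',Lh[k].mean(0),W[k][:,2].max(),k.sum())
c2,W2=cap('side'); Ls=local(W2,ps); Lh=local(W2,ph)
k=(abs(Lh[...,1])<20)&(Lh[...,0]>60)&(Lh[...,0]<100)&(W2[...,2]>25)&(W2[...,2]<90); print('leg side',np.median(Lh[k],0),k.sum())
k=(Lh[...,0]>-70)&(Lh[...,0]<45)&(abs(Lh[...,1])<25)&(W2[...,2]>102); print('handle side',np.percentile(Lh[k],[2,50,98],axis=0).ravel(),np.percentile(W2[k][:,2],[50,95]))
k=(W2[...,2]>42)&(W2[...,2]<48)&(abs(Ls[...,0])<95)&(abs(Ls[...,1])<115); print('stand side',np.percentile(Ls[k],[1,99],axis=0).ravel())
k=(abs(Ls[...,1]-37.5)<15)&(abs(Ls[...,0])<75)&(W2[...,2]>17)&(W2[...,2]<26); print('prop side',np.percentile(Ls[k],[2,50,98],axis=0).ravel(),k.sum())
E
```

```text
block [170 159 148] [ 15  33 170]
table [170 157 153] [  7  26 170]
prop [173 146 118] [ 15  81 173]
stamp [152 124  86] [ 17 111 152]
slot [111 101 101] [  0  23 111]
handle [84 60 49] [  9 106  84]
plate [161 131  94] [ 17 106 161]
5785.0
stand [652.2 118.7 -14.5] 0.9303157925605774
991.0
handle [ 480.4 -248.     5.6] 0.9040542840957642
prop x,y pct [-52.5 -20.1   3.1  26.8  61. ] [29.1 31.2 41.4 52.1 52.4] 337
color 178 [-21.  -17.2   1.3  19.4  23.9]
stamp [  0.6 -22.9] 196
leg [66.5 -0.1] 108.57052990846046 111
leg side [71.5  2.3] 64
handle side [-67.5  -9.4 -11.5   5.3  41.8  11.6] [108.9 111.5]
stand side [-80.1 -94.2  80.4  97.8]
prop side [-70.7  22.5  -6.8  27.5  66.6  36.9] 140
```

```bash
cat > go.py <<'E'
from h import *
from scipy.spatial.transform import Rotation as R
np.set_printoptions(suppress=True,precision=2)
def go(x,y,z,yaw):
    s=bot.read_state(); r=R.from_euler('xyz',s['orientation'],degrees=True)
    d=r.inv().apply(np.array([x,y,z])-s['position'])/10
    print('t',round(s['time_s'],2),'pos',s['position'],'ori',s['orientation'],'w',round(s['width'],1),'shift cm',d,'turn',round((s['orientation'][2]-yaw+180)%360-180,2))
E
python3 -c "
from go import *
go(480.4,-248,180,-174.4)"
```

```text
t 0.2 pos [ 274.39 -616.43  230.74] ori [ 179.95   -0.01 -156.01] w 85.3 shift cm [-33.8   25.28   5.09] turn 18.39
```

Emit:
{"name": "apply_moves", "arguments": {"motion": "-33.8 25.3 5.1 18.4 1;-33.8 25.3 5.1 18.4 1;-33.8 25.3 5.1 18.4 1;-33.8 25.3 5.1 18.4 1;-33.8 25.3 5.1 18.4 1;-33.8 25.3 5.1 18.4 1;-33.8 25.3 5.1 18.4 1;-33.8 25.3 5.1 18.4 1"}}

```text
time_s: 1.0
position: [467.2, -270.8, 183.7]
orientation: [-180.0, 0.0, -174.4]
contact_force: [1.3, -0.8, -0.0]
width: 85.4
finger_force: 0.0
```

```bash
python3 -c "
from go import *
go(480.4,-248,180,-174.4)"
```

```text
t 1.0 pos [ 467.23 -270.8   183.71] ori [-179.99    0.03 -174.4 ] w 85.4 shift cm [-1.53  2.14  0.37] turn -0.0
```

Emit:
{"name": "apply_moves", "arguments": {"motion": "-1.5 2.1 0.4 0 1;-1.5 2.1 0.4 0 1;-1.5 2.1 0.4 0 1"}}

```text
time_s: 1.3
position: [479.7, -249.7, 179.6]
orientation: [180.0, -0.0, -174.3]
contact_force: [0.1, -0.7, -0.2]
width: 85.4
finger_force: 0.0
```

```bash
python3 - <<'E'
from go import *
c,W=cap('side','s1.png'); im=cv2.imread('pics/s1.png')[60:240,300:540]; cv2.imwrite('pics/s1c.png',cv2.resize(im,None,fx=3,fy=3))
go(480.4,-248,81.3,-174.4)
E
```

```text
t 1.35 pos [ 479.44 -250.34  179.72] ori [-180.     -0.01 -174.37] w 85.0 shift cm [-0.12  0.22  9.84] turn 0.03
```

View pics/s1c.png

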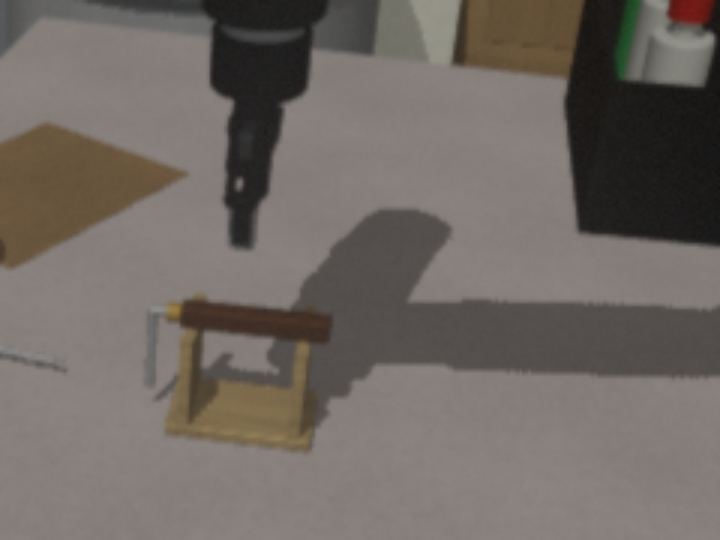

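The fingers at (243,240) stand above the middle of the handle, between the two walls (190 and 303), so I'll descend and grip.

Emit:
{"name": "apply_moves", "arguments": {"motion": "-0.1 0.2 5 0 1;-0.1 0.2 8 0 1;-0.1 0.2 9.8 0 1;-0.1 0.2 9.8 0 1;-0.1 0.2 9.8 0 1;-0.1 0.2 9.8 0 1"}}

```text
time_s: 1.95
position: [481.1, -249.0, 83.1]
orientation: [-180.0, 0.1, -174.4]
contact_force: [0.4, -0.6, 0.2]
width: 85.6
finger_force: 0.0
```

Emit:
{"name": "apply_moves", "arguments": {"motion": "0 0 0 0 -0.2;0 0 0 0 -0.6;0 0 0 0 -1;0 0 0 0 -1;0 0 0 0 -1;0 0 0 0 -1;0 0 0 0 -1;0 0 0 0 -1"}}

```text
time_s: 2.75
position: [480.6, -248.3, 82.1]
orientation: [-180.0, 0.0, -174.4]
contact_force: [-0.4, 0.4, 5.7]
width: 19.1
finger_force: 59.1
```

```bash
python3 - <<'E'
from fit import *
from go import go
go(480.4,-248,81.3,-174.4)
c,W=cap('top'); print(bot.read_state()['finger_force'])
E
```

```text
t 2.75 pos [ 480.6  -248.29   82.11] ori [-179.98    0.03 -174.39] w 19.1 shift cm [0.02 0.03 0.08] turn 0.01
59.04953062534332
```

Gripped firmly (19.1 mm opening, 59 N). I'll lift it, then carry it over the slot.

Emit:
{"name": "apply_moves", "arguments": {"motion": "0 0 -3 0 -1;0 0 -6 0 -1;0 0 -8 0 -1;0 0 -8 0 -1;0 0 -8 0 -1"}}

```text
time_s: 3.3
position: [480.1, -248.0, 161.5]
orientation: [180.0, 0.0, -174.4]
contact_force: [0.3, -0.3, -1.2]
width: 19.0
finger_force: 58.7
```

```bash
cat >> go.py <<'E'
def st(x,y,dyaw=0,o=(652.2,118.7,-14.5)):
    a=np.radians(o[2]); return o[0]+np.cos(a)*x-np.sin(a)*y, o[1]+np.sin(a)*x+np.cos(a)*y
E
python3 - <<'E'
from go import *
print(st(52-75,37.5)); go(*st(52-75,37.5),160,-194.5)
E
```

```text
(np.float64(639.3218544233451), np.float64(160.7642766074312))
t 3.3 pos [ 480.08 -248.02  161.46] ori [ 179.98    0.02 -174.42] w 19.0 shift cm [-19.82  39.14   0.17] turn 20.08
```

Emit:
{"name": "apply_moves", "arguments": {"motion": "-1 2 0 1 -1;-2.5 5 0 3 -1;-4.5 9 0 5 -1;-6.5 13 0 7 -1;-8.5 17 0 9 -1;-10.5 21 0 11 -1;-12.5 25 0 13 -1;-14.5 29 0 15 -1"}}

```text
time_s: 4.1
position: [595.8, 56.2, 159.9]
orientation: [-179.9, -0.1, 170.5]
contact_force: [0.9, 0.3, -0.9]
width: 19.0
finger_force: 58.7
```

```bash
python3 - <<'E'
from go import *
go(*st(52-75,37.5),160,-194.5)
E
```

```text
t 4.1 pos [595.8   56.16 159.93] ori [-179.93   -0.14  170.51] w 19.0 shift cm [-2.57 11.03 -0.03] turn 5.01
```

Emit:
{"name": "apply_moves", "arguments": {"motion": "-0.8 3.5 0 2 -1;-1.6 7 0 3.5 -1;-2.2 9.5 0 4.5 -1;-2.6 11 0 5 -1;-2.6 11 0 5 -1;-2.6 11 0 5 -1;-2.6 11 0 5 -1"}}

```text
time_s: 4.8
position: [639.4, 157.7, 161.3]
orientation: [-180.0, -0.0, 165.6]
contact_force: [0.1, 0.3, 0.2]
width: 19.3
finger_force: 58.7
```

```bash
python3 - <<'E'
from go import *
go(*st(52-75,37.5),68,-194.5)
c,W=cap('side','s2.png'); im=cv2.imread('pics/s2.png')[120:340,150:370]
c,W=cap('top','t2.png'); i2=cv2.imread('pics/t2.png')[60:240,140:320]
cv2.imwrite('pics/c2.png',np.hstack([cv2.resize(im,(400,400)),cv2.resize(i2,(400,400))]))
from fit import local
ps=(652.2,118.7,-14.5); c,W=cap('side'); L=local(W,ps)
# steel leg: points below handle level above rail level
k=(L[...,0]>35)&(L[...,0]<75)&(abs(L[...,1]-37.5)<25)&(W[...,2]>95)&(W[...,2]<165)
print(k.sum(),np.median(L[k],0),np.percentile(W[k][:,2],[2,98])if k.sum() else '')
E
```

```text
t 4.8 pos [639.41 157.68 161.28] ori [-179.96   -0.05  165.56] w 19.3 shift cm [0.08 0.3  9.33] turn 0.06
103 [48.1 37.6] [103.2 164.8]
```

View pics/c2.png

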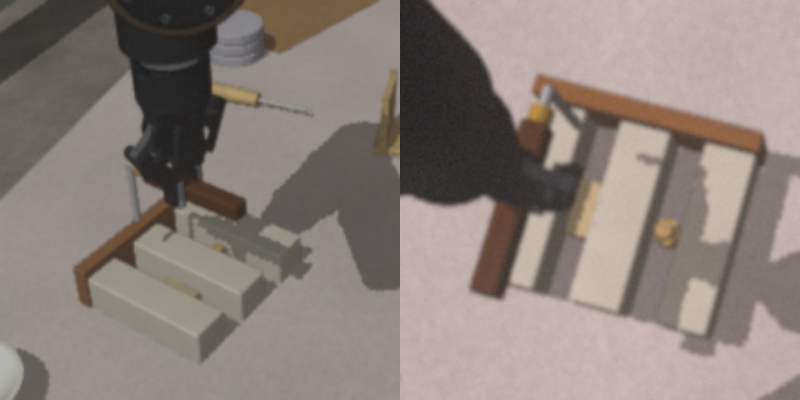

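The hook leg is measured at stand (≈51, ≈35), which is behind the prop (rear end ≈26) and inside the slot's width. I'll shift it 3 mm and lower it.

Emit:
{"name": "apply_moves", "arguments": {"motion": "0.1 0.3 0 0 -1;0.1 0.3 2 0 -1;0.1 0.3 4 0 -1;0.1 0.3 5 0 -1;0.1 0.3 6 0 -1;0.1 0.3 6 0 -1"}}

```text
time_s: 5.55
position: [639.2, 161.7, 100.5]
orientation: [-179.9, -0.1, 165.6]
contact_force: [0.1, -0.3, -1.0]
width: 18.9
finger_force: 58.7
```

```bash
python3 - <<'E'
from go import *
go(*st(52-75,37.5),68,-194.5)
print(bot.read_state()['contact_force'])
E
```

```text
t 5.55 pos [639.19 161.66 100.53] ori [-179.93   -0.08  165.58] w 18.9 shift cm [-0.04 -0.08  3.25] turn 0.08
[ 0.1  -0.27 -0.98]
```

Emit:
{"name": "apply_moves", "arguments": {"motion": "0 -0.1 1 0 -1;0 -0.1 2 0 -1;0 -0.1 2.7 0 -1;0 -0.1 3.2 0 -1;0 -0.1 3.2 0 -1;0 -0.1 3.2 0 -1"}}

```text
time_s: 6.15
position: [639.6, 161.0, 69.7]
orientation: [-180.0, 0.0, 165.6]
contact_force: [0.1, 0.4, -0.6]
width: 19.4
finger_force: 58.7
```

```bash
python3 - <<'E'
from go import *
go(*st(-90-75,37.5),68,-194.5)
print(bot.read_state()['contact_force'])
E
```

```text
t 6.15 pos [639.63 161.    69.74] ori [-179.99    0.    165.6 ] w 19.4 shift cm [14.22 -0.    0.17] turn 0.1
[ 0.12  0.42 -0.56]
```

Emit:
{"name": "apply_moves", "arguments": {"motion": "1 0 0.1 0 -1;1.6 0 0.1 0 -1;2.2 0 0.1 0 -1;3 0 0.1 0 -1;3.8 0 0.1 0 -1;4.6 0 0.1 0 -1;5.4 0 0.1 0 -1;6.2 0 0.1 0 -1"}}

```text
time_s: 6.95
position: [578.8, 176.6, 68.8]
orientation: [180.0, 0.0, 165.6]
contact_force: [0.9, -0.8, -0.3]
width: 19.1
finger_force: 58.7
```

```bash
python3 - <<'E'
from go import *
go(*st(-90-75,37.5),68,-194.5)
print(bot.read_state()['contact_force'])
c,W=cap('side','s3.png'); im=cv2.imread('pics/s3.png')[180:340,150:390]
cv2.imwrite('pics/c3.png',cv2.resize(im,None,fx=3,fy=3))
E
```

```text
t 6.95 pos [578.82 176.62  68.82] ori [179.99   0.01 165.6 ] w 19.1 shift cm [ 7.95 -0.01  0.08] turn 0.1
[ 0.91 -0.84 -0.34]
```

View pics/c3.png

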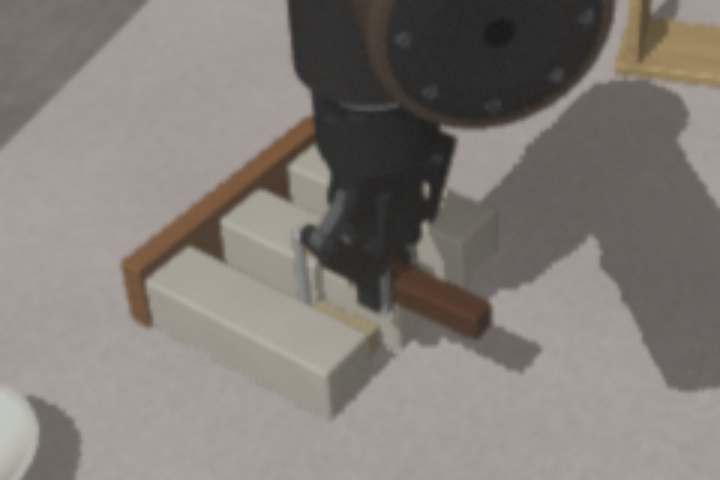

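The leg at (302,275) is behind the prop at (345,322), which is now close to the slot mouth. I'll keep dragging.

Emit:
{"name": "apply_moves", "arguments": {"motion": "1 0 0 0 -1;2 0 0 0 -1;3 0 0 0 -1;4 0 0 0 -1;5 0 0 0 -1;6 0 0 0 -1;6.8 0 0 0 -1;7.4 0 0 0 -1"}}

```text
time_s: 7.8
position: [507.0, 195.0, 68.8]
orientation: [180.0, -0.0, 165.6]
contact_force: [0.9, -0.3, -1.8]
width: 19.2
finger_force: 58.7
```

Emit:
{"name": "apply_moves", "arguments": {"motion": "0.4 0 0 0 -1;0.8 0 0 0 -1;0.8 0 0 0 -1;0.8 0 0 0 -1;0.6 0 0 0 -1;0.6 0 0 0 -1"}}

```text
time_s: 8.4
position: [502.4, 196.2, 68.7]
orientation: [-180.0, 0.0, 165.6]
contact_force: [0.6, -0.4, -1.0]
width: 19.1
finger_force: 58.7
```

```bash
python3 - <<'E'
from go import *
go(*st(-90-75,37.5),160,-194.5)
c,W=cap('side','s4.png'); im=cv2.imread('pics/s4.png')[180:340,150:390]
cv2.imwrite('pics/c4.png',cv2.resize(im,None,fx=3,fy=3))
E
```

```text
t 8.4 pos [502.37 196.21  68.66] ori [-180.      0.    165.58] w 19.1 shift cm [ 0.05 -0.   -9.13] turn 0.08
```

View pics/c4.png

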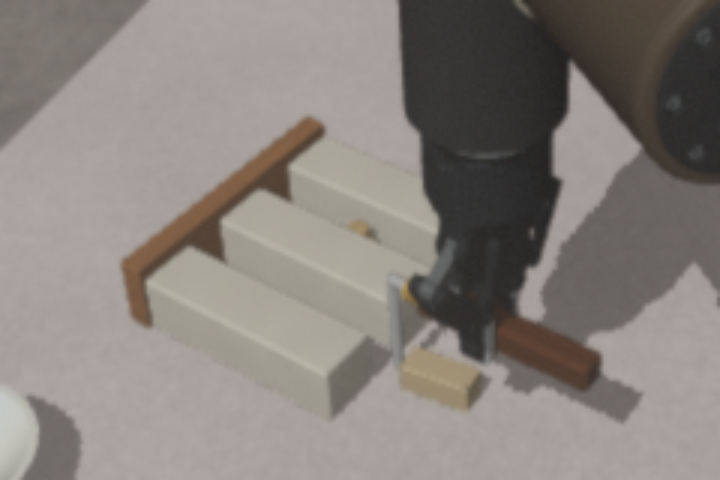

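The prop, at (440,380), is fully out in front of the slot mouth, and the stamp is still in place at (358,230). I'll lift the pick and take it back.

Emit:
{"name": "apply_moves", "arguments": {"motion": "0 0 -2 0 -1;0 0 -5 0 -1;0 0 -8 0 -1;0 0 -9.5 0 -1;0 0 -9.5 0 -1;0 0 -9.5 0 -1"}}

```text
time_s: 9.05
position: [501.7, 196.2, 163.4]
orientation: [180.0, -0.0, 165.6]
contact_force: [0.2, 0.7, -0.5]
width: 18.9
finger_force: 58.7
```

```bash
python3 - <<'E'
from go import *
go(480.6,-248.3,163,-174.4)
E
```

```text
t 9.05 pos [501.75 196.17 163.37] ori [179.98  -0.01 165.57] w 18.9 shift cm [ -9.03 -43.57   0.02] turn -20.03
```

Emit:
{"name": "apply_moves", "arguments": {"motion": "-0.4 -2 0 -1 -1;-1 -5 0 -3 -1;-1.8 -9 0 -5 -1;-2.6 -13 0 -7 -1;-3.5 -17 0 -9 -1;-4.3 -21 0 -11 -1;-5.1 -25 0 -13 -1;-6 -29 0 -15 -1"}}

```text
time_s: 9.85
position: [486.7, -101.1, 162.4]
orientation: [-180.0, -0.1, -179.3]
contact_force: [1.0, -0.2, -1.3]
width: 19.2
finger_force: 58.8
```

```bash
python3 - <<'E'
from go import *
go(480.6,-248.3,163,-174.4)
E
```

```text
t 9.85 pos [ 486.74 -101.12  162.38] ori [-180.     -0.12 -179.32] w 19.2 shift cm [  0.79 -14.71  -0.06] turn -4.92
```

Emit:
{"name": "apply_moves", "arguments": {"motion": "0.2 -4 0 -2 -1;0.4 -8 0 -3.5 -1;0.6 -11 0 -4.5 -1;0.7 -13 0 -5 -1;0.8 -14.7 0 -5 -1;0.8 -14.7 0 -5 -1;0.8 -14.7 0 -5 -1"}}

```text
time_s: 10.55
position: [480.7, -246.6, 162.4]
orientation: [180.0, -0.1, -174.5]
contact_force: [-0.4, -0.1, -0.8]
width: 18.9
finger_force: 58.8
```

```bash
python3 - <<'E'
from go import *
go(480.6,-248.3,82.1,-174.4)
E
```

```text
t 10.55 pos [ 480.67 -246.6   162.35] ori [ 179.95   -0.13 -174.48] w 18.9 shift cm [ 0.01 -0.18  8.03] turn -0.08
```

Emit:
{"name": "apply_moves", "arguments": {"motion": "0 -0.1 0 0 -1;0 -0.1 3 0 -1;0 -0.1 5 0 -1;0 -0.1 6 0 -1;0 -0.1 7 0 -1;0 -0.1 7 0 -1;0 -0.1 7 0 -1"}}

```text
time_s: 11.25
position: [482.1, -247.5, 94.2]
orientation: [-180.0, 0.0, -174.4]
contact_force: [0.7, -0.3, -0.5]
width: 19.3
finger_force: 58.8
```

```bash
python3 - <<'E'
from go import *
go(480.6,-248.3,82.1,-174.4)
E
```

```text
t 11.25 pos [ 482.08 -247.53   94.24] ori [-179.98    0.03 -174.37] w 19.3 shift cm [ 0.16 -0.06  1.21] turn 0.03
```

Emit:
{"name": "apply_moves", "arguments": {"motion": "0.1 -0.1 0.4 0 -1;0.1 -0.1 0.8 0 -1;0.1 -0.1 1.1 0 -1;0.1 -0.1 1.2 0 -1;0.1 -0.1 1.2 0 -1"}}

```text
time_s: 11.75
position: [480.5, -248.8, 82.1]
orientation: [-180.0, -0.0, -174.4]
contact_force: [-2.4, 1.7, 4.9]
width: 18.8
finger_force: 59.4
```

```bash
python3 - <<'E'
from go import *
go(480.6,-248.3,82.1,-174.4)
E
```

```text
t 11.75 pos [ 480.54 -248.75   82.1 ] ori [-179.99   -0.01 -174.4 ] w 18.8 shift cm [-0.01  0.04 -0.  ] turn -0.0
```

The handle is on the rest with about 5 N upward, as at the grasp, so I'll release and rise.

Emit:
{"name": "apply_moves", "arguments": {"motion": "0 0 0 0 -0.6;0 0 0 0 -0.2;0 0 0 0 0.3;0 0 0 0 1;0 0 0 0 1;0 0 0 0 1;0 0 0 0 1"}}

```text
time_s: 12.45
position: [480.7, -248.7, 81.7]
orientation: [180.0, -0.0, -174.4]
contact_force: [-0.5, 0.5, 0.4]
width: 85.3
finger_force: 0.0
```

Emit:
{"name": "apply_moves", "arguments": {"motion": "0 0 -3 0 1;0 0 -6 0 1;0 0 -10 0 1;0 0 -14 0 1;0 -4 -15 0 1;0 -9 -15 0 1;0 -14 -15 0 1;0 -19 -15 0 1"}}

```text
time_s: 13.25
position: [499.3, -439.5, 232.1]
orientation: [-180.0, 0.0, -174.4]
contact_force: [1.5, 0.1, 0.7]
width: 85.4
finger_force: 0.0
```

```bash
python3 - <<'E'
from fit import *
s=bot.read_state(); print(s['time_s'],s['position'],s['width'])
c,W=cap('top','t5.png'); I=c['pixels'].astype(int)
m=roi((W[...,2]>98)&(I.sum(2)<260),400,480,200,305); print(fit(c,m,[rc(-75,50,-10,10)],110,[479,-250,6]))
c2,_=cap('side','s5.png')
cv2.imwrite('pics/c5.png',np.hstack([c['pixels'][80:310,170:490,::-1],c2['pixels'][130:360,180:440,::-1]]))
ps=(652.2,118.7,-14.5); L=local(W,ps); hsv=cv2.cvtColor(c['pixels'],cv2.COLOR_RGB2HSV)
k=(L[...,0]<-85)&(L[...,0]>-200)&(abs(L[...,1]-37)<40)&(W[...,2]>15)&(W[...,2]<30); print('prop',np.percentile(L[k],[2,50,98],axis=0).ravel())
E
```

```text
13.25 [ 499.3 -439.5  232.1] 85.43049461656645
(array([ 480.5, -245.4,    5.5]), np.float64(0.9107475876808167))
prop [-145.8   22.2 -122.    33.8  -98.2   46. ]
```

View pics/c5.png

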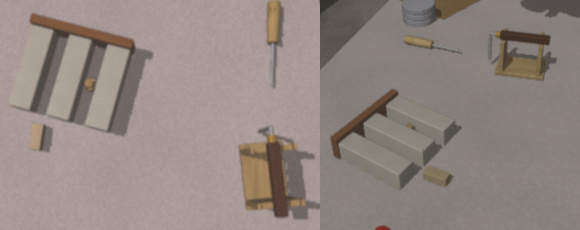

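The prop lies flat at (37,137), about 17 mm in front of the slot. The pick is back level on its rest, within 3 mm of where it was, and the stamp hasn't moved.

```bash
python3 -c "
from plant import bot
print(bot.close_job())"
```

```text
the job is handed in; nothing more can be done
None
```

The job is handed in at about 13 s: the prop was dragged out with the hook and lies about 17 mm in front of the stand, the pick is back on its rest within 3 mm of where it was, and the stamp is still in its slot.

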